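# Slide the slim chopping board out to its green grip

### The job

The slim white chopping board lies flat on the wooden butcher block, where nobody can get a hand under it. Push it along the block toward the robot's left until its whole green grip strip sticks out past the block's left edge, with the line where green meets white right at that edge and the board square to the edge. Only push it, do not pick it up, keep it flat on the block with its long sides over the wood, and leave the garlic, the tape roll, the jam jar and the salt shaker where they are.

Things in the scene. Friction and masses are not known exactly. Their poses are not given: they have to be found in the camera images.
- block: wooden butcher block that does not move, 240 mm along its x, 360 mm along its y, top 36 mm above the worktop. Origin: centre of its underside, on the worktop. Its y axis points to its left end (the robot's left, turned by up to 0.25 rad), its x axis away from the robot.
- block_edge (a point): middle of the upper rim of the block's left (+y) end, 36 mm above the worktop; axes as the block's. The rim is rounded by 4 mm.
- slim_board: loose slim chopping board lying on the block, 10 mm thick, 125 mm wide (its x), about 0.28 kg: white part 140 mm long toward its -y, green grip strip 45 mm long with a 14 mm hole toward its +y. Origin: on the underside, in the middle of the line where green meets white. Its y axis points to the green end, at first within 0.15 rad of the block's y axis. It slides with friction.
- board_back (a point): middle of the lower rim of the white back end of the slim board (140 mm from the green-white line, along the board's -y); the back face is straight, 125 mm wide and 10 mm high, with 3 mm rounding. At least 90 mm of bare block lies behind it at the start.
- garlic: garlic bulb, 56 mm across and high, standing on the block's far left corner beside the board's path, within reach of a careless push. Origin: centre of its underside.
- tape: roll of tan tape lying flat on the worktop off the block's left end, 96 mm across, 25 mm high, lower than the block's top. Origin: centre of its underside.
- jam: jar of dark jam with a white lid, 68 mm across, 99 mm high, on the worktop off the block's right end. Origin: centre of its underside.
- salt: salt shaker with a grey top, 44 mm across, 90 mm high, on the worktop off the block's right end. Origin: centre of its underside.
There are look-alikes about, which are no part of the job. There is more than one size of the slim_board; the one meant has the size given above.

How it is judged:
By the outcome, as a careful person would: the job done as asked, in the order asked, and still so for the second after the job is handed in, with the robot touching nothing.
It also fails if it takes over 43 s, if anything falls off the work surface, if the arm or the gripper's body presses on something with over 40 N, if the wrist force passes 120 N, or if a joint passes its speed limit or range.

### The arm

A 6-joint arm with a two-finger parallel gripper is mounted at the origin on a cart in front of the work surface, level with it; the furniture and walls round the work are solid. World frame = base frame: x ahead of the robot, y to its left, z up, the work surface at z = 0. Lengths are in m, angles in rad, forces in N, time in s.
With the tool pointing down it reaches from about 0.275 to 0.825 m from the base axis. Payload 4.9 kg.
Tool frame: the origin (TCP) lies at the very end of the fingers, on their centre line; the grasp point (between the pads) lies 19 mm behind it; z points along the fingers, y is the line along which they close (so a half turn about z gives the same grasp; the last joint's range is limited). The gripper opens to 85 mm and grips with 20 to 120 N. Pads are 22 mm wide; open, the fingers measure 114 mm over their backs; the gripper's body (76 mm by 85 mm) begins 54 mm behind the grasp point. The pads swing forward as they close: fully open they stand 13 mm farther back than shut.
Start: joints at [-1.406, 0.326, -0.193, 1.052, 0, 1.437], TCP at [0.162, -0.526, 0.231] pointing down, gripper open.
Joint ranges: [-2.65, 2.65], [-0.97, 1.79], [-1.3, 1.35], [-1.93, 2.1], [-1.47, 1.37], [-3.14, 3.14]. Speed limits (rad/s): [2.57, 2.57, 3.14, 3.14, 3.14, 3.14].

### API

Orientations are given as a unit quaternion [w, x, y, z].
In Python, from cell import r, command_gripper, inverse_kinematics, status, optics, order gives the robot as it stands. Calls block until the motion is done:
- r.movep(position, orientation): joint-space move of the TCP to a pose.
- r.servo_line(position, rotation=None, velocity=0.15, f_stop=None): straight line of the TCP; rotation=None keeps the orientation; velocity is the mean speed in m/s. With f_stop (N) it stops when the force on the tool has changed by that much, and returns True; else False.
- r.move_joints(angles): joint-space move.
- command_gripper(opening): opening from 0.0 (shut) to 1.0 (fully open); the grip force is fixed at half the most; returns when the fingers have stopped.
- r.hold(seconds).
- inverse_kinematics(position, orientation): joint angles nearest the present ones, or None.
- status.observe(): the state.
- optics.grab_frame(name): name is "scene" or "top" or "wrist"; returns the picture (480x640x3 uint8, red, green, blue); there is no depth.
- optics.get_calibration(name): a dict with "fx", "fy", "cx", "cy" (pixels), "rvec" (rotation vector, rad) and "tvec" (3), from world to camera coordinates, as OpenCV has them; the wrist camera has in their place "mount" (4x4, takes a point from camera to tool coordinates, whose origin is the TCP and whose axes are the flange's). Camera axes: x right, y down, z forward; pixel columns grow to the right and rows downward; lengths in m; the calibration is good to about 2 mm. A picture is of the moment at which its call begins: read the wrist's pose just before it. get_calibration takes no time and is no camera call.
A pose or a line that the arm cannot do raises r.MotionError and nothing moves.
- order.job_done(): hands the job in; it is judged then, once.
The state is a dict: "clock": time; "joints": joint angles; "dq": joint speeds; "effort": joint torques, N m; "tcp_pos": TCP position; "ee_rot": TCP orientation; "ft_force": force on the tool from outside, world axes, zero at the start; "moment": the same for the moment, N m; "grip_width": opening from 0.0 (shut) to 1.0 (fully open); "finger_force": force on a finger pad.
Only numpy, scipy, OpenCV 4.12 (cv2) and the standard library are available. Lean on these libraries where they do the work, as an engineer would, in place of code of your own. Each camera call takes 0.05 s, during which the arm holds its last target. There are 200 camera calls.

## Working session

There is one attempt and no reset: what is moved stays moved. The work goes in short steps, each a Python script; the robot and the scene stay as the last script left them, time stands still between calls to the robot, and variables do not carry over. Pictures are saved under pics/ and viewed, at most 10 in all, crops included, and the job is handed in when it is done.

```bash
ls; mkdir -p pics
python3 - <<'E'
from cell import r, status, optics
import cv2
for n in ("top","scene"):
    im=optics.grab_frame(n); cv2.imwrite(f"pics/{n}0.png",im[:,:,::-1]); print(n,optics.get_calibration(n))
s=status.observe(); print(s["clock"],s["tcp_pos"],s["ee_rot"],s["ft_force"])
E
```

```text
pics
top {'fx': 433.393328764665, 'fy': 433.393328764665, 'cx': 315.52008245315324, 'cy': 239.28292259266385, 'rvec': array([ 2.14720338, -2.15785324,  0.09218441]), 'tvec': array([0.04380252, 0.46752653, 0.94608693])}
scene {'fx': 442.32465727567825, 'fy': 442.32465727567825, 'cx': 324.8804346320645, 'cy': 235.4948802289787, 'rvec': array([ 1.23176918, -2.32801137,  0.95921634]), 'tvec': array([0.26909543, 0.31293181, 0.92619057])}
0.1 [ 0.16183289 -0.52510134  0.23057391] [-7.89189620e-04  9.88857598e-01  1.48862446e-01 -1.07194861e-05] [ 0.03080956  0.66897473 -0.0795685 ]
```

View pics/top0.png

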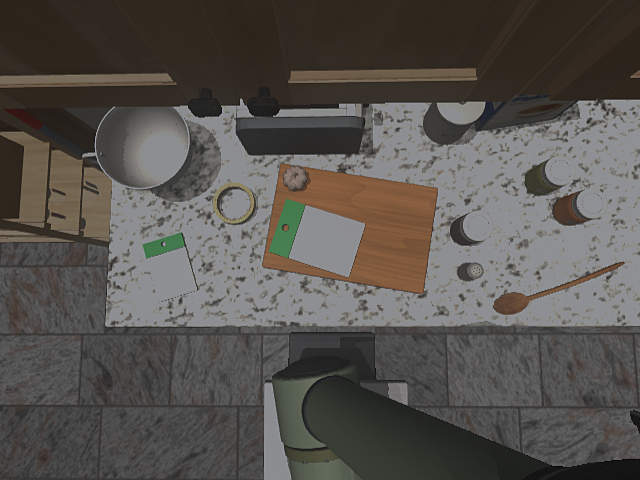

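View pics/scene0.png

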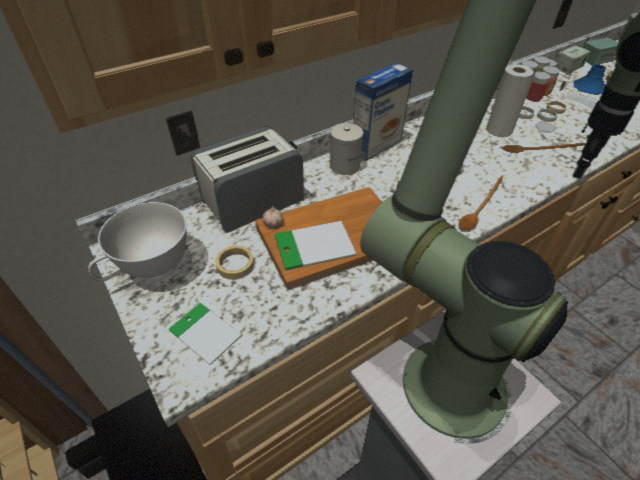

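The board is on the block: green strip around pixel (287,229) and white back edge from (365,219) to (350,276). The garlic is at (295,178) and the block spans roughly (264..437, 163..292). I'll enlarge this area to read the corners.

Run:
```python
import cv2
im=cv2.imread("pics/top0.png")[155:299,254:446]
cv2.imwrite("pics/crop0.png",cv2.resize(im,None,fx=4,fy=4,interpolation=cv2.INTER_CUBIC))
```

```text
(no output)
```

View pics/crop0.png

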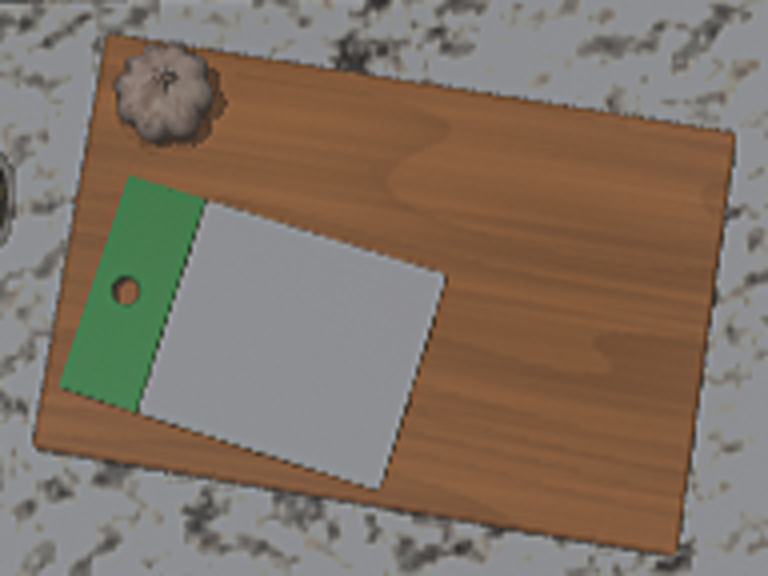

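```bash
cat > h.py <<'E'
import numpy as np, cv2
from scipy.optimize import least_squares
from cell import r, command_gripper, inverse_kinematics, status, optics, order
def w(px,z,cal=None):
    c=cal or optics.get_calibration("top"); R=cv2.Rodrigues(c["rvec"])[0]; o=-R.T@c["tvec"]
    px=np.atleast_2d(px).astype(float)
    d=np.c_[(px[:,0]-c["cx"])/c["fx"],(px[:,1]-c["cy"])/c["fy"],np.ones(len(px))]@R
    return (o+d*((z-o[2])/d[:,2])[:,None])[:,:2]
def fit(model,pts):   # model, pts Nx2 -> x,y,yaw
    def T(p): c,s=np.cos(p[2]),np.sin(p[2]); return model@np.array([[c,s],[-s,c]])+p[:2]
    p=least_squares(lambda p:(T(p)-pts).ravel(),[*pts.mean(0),0]).x
    return p,np.linalg.norm(T(p)-pts,axis=1)
def inblock(b,P): c,s=np.cos(b[2]),np.sin(b[2]); return (np.atleast_2d(P)-b[:2])@np.array([[c,-s],[s,c]])
def toworld(b,P): c,s=np.cos(b[2]),np.sin(b[2]); return np.atleast_2d(P)@np.array([[c,s],[-s,c]])+b[:2]
BM=np.array([[.12,.18],[.12,-.18],[-.12,-.18],[-.12,.18]])
SM=np.array([[.0625,.045],[.0625,0],[.0625,-.14],[-.0625,-.14],[-.0625,0],[-.0625,.045]])
E
python3 - <<'E'
from h import *
cv=lambda a:(np.array(a)+.5)/4-.5+[254,155]
b,e=fit(BM,w(cv([(107,36),(735,132),(677,553),(36,447)]),.036)); print("block",b,e*1e3)
S=w(cv([(130,176),(206,200),(445,274),(380,489),(138,411),(61,387)]),.046)
s,e=fit(SM,S); print("board",s,e*1e3)
print("in block",inblock(b,s[:2])*1e3,"dyaw",s[2]-b[2]); print(inblock(b,S)*1e3)
print("garlic",inblock(b,w(cv([(165,95)]),.064))*1e3)
# other board dims
print(inblock(b,toworld(b,[0,0])))
E
```

```text
block [ 0.49399512 -0.03620947 -0.1660663 ] [2.3078676  2.42264797 2.4836129  3.07845882]
board [ 0.4845737   0.08285898 -0.31146876] [0.93033045 0.9594733  1.8235626  0.92006123 1.25356921 1.34579991]
in block [[-28.97430412 115.87297736]] dyaw -0.14540245573057273
[[  38.63611105  150.79218516]
 [  31.90841564  106.75999626]
 [  11.79506789  -30.06008772]
 [-110.4814911   -12.91240914]
 [ -89.73270043  124.29576746]
 [ -83.50045134  168.3673541 ]]
garlic [[ 82.75687339 137.15459087]]
[[0. 0.]]
```

```bash
cat >> h.py <<'E'
B=np.array([0.49399512,-0.03620947,-0.1660663]); XC=-.038
def q(a): return np.array([0,np.cos(a),np.sin(a),0])
def P(y,z,x=XC): return np.r_[toworld(B,[x,y])[0],z]
E
python3 - <<'E'
from h import *
b=B[2]; best=None
for a in ((np.pi/2+b)/2,(b-np.pi/2)/2):
    j=inverse_kinematics(P(-.09,.2),q(a)); print(a,j)
    if j is not None and (best is None or abs(j[5])<abs(best[1][5])): best=(a,j)
a=best[0]; open("h.py","a").write(f"A={a}\n")
command_gripper(1.0)
r.movep(P(-.09,.2),q(a))
r.servo_line(P(-.09,.07),velocity=.12)
r.hold(.2)
hit=r.servo_line(P(-.09,.024),velocity=.02,f_stop=4)
s=status.observe(); print(hit,s["clock"],s["tcp_pos"],P(-.09,.024),s["ft_force"],s["grip_width"],s["joints"])
cv2.imwrite("pics/w1.png",optics.grab_frame("wrist")[:,:,::-1])
E
```

```text
0.7023650133974483 [-0.4241877   0.18166819 -0.47207521  0.91705293  0.          1.31267493]
-0.8684313133974483 [-0.4241877   0.18166819 -0.47207521  0.91705293  0.         -1.82891773]
False 6.0 [ 0.44167694 -0.11869913  0.0240714 ] [ 0.44164053 -0.11868975  0.024     ] [-0.43818759  0.20496758 -0.51159744] 0.9995495131899628 [-4.24186230e-01  4.24576125e-01 -6.85081548e-01  4.61027940e-01
  1.90150743e-05  1.31268359e+00]
```

View pics/w1.png

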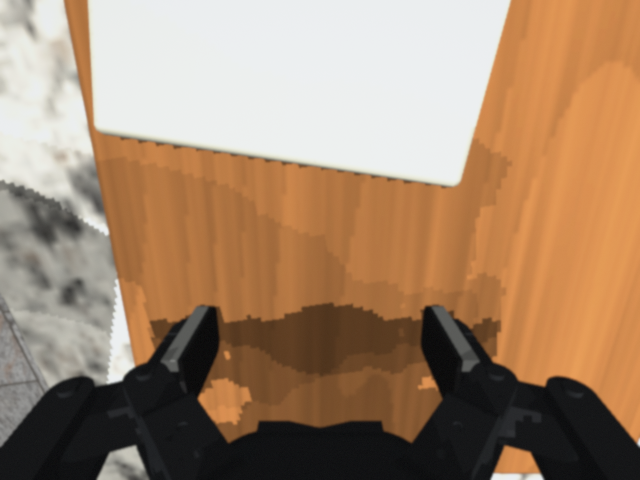

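The wrist view shows the fingers open on either side, tips at (205,310) and (435,310). The board's back corners are at (97,130) and (458,185), so the far finger will meet the far corner first and square the board.

Run:
```python
from h import *
r.servo_line(P(-.09,.0255),velocity=.03)
hit=r.servo_line(P(-.005,.0255),velocity=.035,f_stop=25)
s=status.observe(); print(hit,s["clock"],s["tcp_pos"],inblock(B,s["tcp_pos"][:2]),s["ft_force"])
im=optics.grab_frame("top")[:,:,::-1][135:285,230:430]
w_=optics.grab_frame("wrist")[:,:,::-1]
cv2.imwrite("pics/t2.png",cv2.resize(im,None,fx=4,fy=4,interpolation=cv2.INTER_CUBIC))
cv2.imwrite("pics/w2.png",w_)
```

```text
False 8.875 [ 0.455699   -0.03490658  0.02551402] [[-0.03798464 -0.00504554]] [ 0.4233909  -1.12324915 -0.50823127]
```

View pics/t2.png

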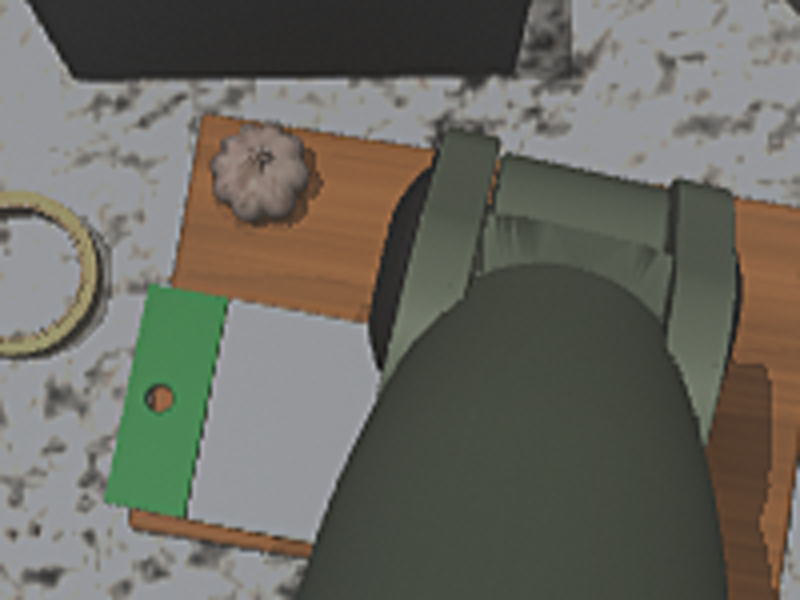

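View pics/w2.png

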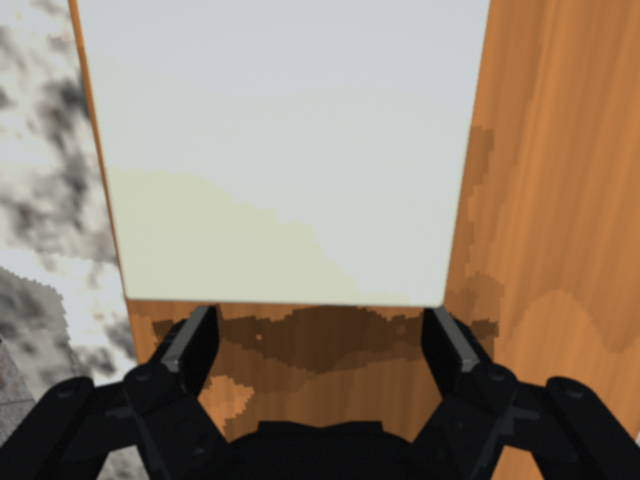

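The board is now almost square. The green-white line runs from (228,298) to (187,516) in the crop, the green front from (150,286) to (106,502), and a thin strip of wood still shows along the near side.

Run:
```python
from h import *
cv=lambda a:(np.array(a)+.5)/4-.5+[230,135]
S=w(cv([(150,286),(228,298),(187,516),(106,502)]),.046)
s,e=fit(SM[[0,1,4,5]],S); print(e*1e3,inblock(B,s[:2])*1e3,s[2]-B[2]); print(inblock(B,S)*1e3)
print(inblock(B,w(cv([(203,115),(175,285),(132,527)]),.036))*1e3)
# wrist view: back face at top z .046 and fingertips
c=optics.get_calibration("wrist"); st=status.observe()
from scipy.spatial.transform import Rotation as Ro
qq=st["ee_rot"]; M=np.eye(4); M[:3,:3]=Ro.from_quat([qq[1],qq[2],qq[3],qq[0]]).as_matrix(); M[:3,3]=st["tcp_pos"]
Wc=M@np.array(c["mount"]); Ci=np.linalg.inv(Wc)
cal=dict(c,rvec=cv2.Rodrigues(Ci[:3,:3])[0],tvec=Ci[:3,3])
print(inblock(B,w([(128,298),(442,305)],.046,cal))*1e3)
```

```text
[1.78859266 0.83585806 1.40690146 1.06940463] [[-46.28726114 146.40047487]] -0.017415098558575676
[[  15.28951529  189.74139666]
 [  15.45467387  145.6839402 ]
 [-107.37200597  147.43264353]
 [-106.95394812  192.73027159]]
[[ 118.69799227  178.75522189]
 [  19.71187876  177.60846796]
 [-117.91109449  177.73872334]]
[[-111.32201751   12.45089812]
 [   9.73412052    9.31200669]]
```

Run:
```python
from h import *
hit=r.servo_line(P(.020,.0255),velocity=.03,f_stop=25)
print(hit,status.observe()["ft_force"])
r.servo_line(P(-.02,.0255),velocity=.1)
r.servo_line(P(-.02,.12),velocity=.15)
r.servo_line(P(-.17,.2),velocity=.2)
j=status.observe()["joints"].copy(); j[0]-=.5; r.move_joints(j)
print(status.observe()["clock"],j)
im=optics.grab_frame("top")[:,:,::-1]; cv2.imwrite("pics/t3full.png",im)
cv2.imwrite("pics/t3.png",cv2.resize(im[155:285,245:378],None,fx=6,fy=6,interpolation=cv2.INTER_CUBIC)[:600])
```

```text
False [-0.36248774  0.08544504 -0.71693777]
13.2167 [-1.08799183e+00  2.08654736e-01 -4.40031508e-01  9.24083120e-01
  4.05202331e-04  1.14837187e+00]
```

View pics/t3.png

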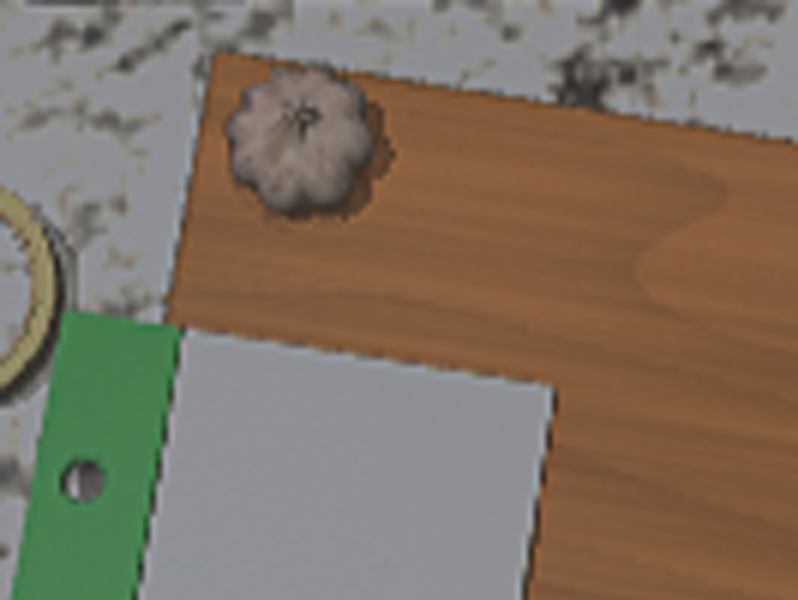

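The green-white line starts at (182,325) and the block rim ends at (166,322), so about 5 mm remain. The board looks square. I'll fit the lines for a more precise figure.

```bash
cat >> h.py <<'E'
def measure(im):  # BGR top picture -> line pts, edge pts, back pts in block frame (mm)
    im=im.astype(float); G=im[...,1]-im[...,2]; O=im[...,2]-im[...,0]
    def cross(f,row,c0,c1,side):  # sub-pixel half-level crossing
        v=f[row,c0:c1]; h=v.max()/2 if side is None else side
        k=np.where((v[:-1]-h)*(v[1:]-h)<=0)[0]
        return None if len(k)==0 else k
    out={}
    def coll(f,guess,rows,z,lvl,half=5):
        p=[]
        for rr in rows:
            c=guess(rr); c0=int(round(c))-half; v=f[rr,c0:c0+2*half+1]; k=np.where((v[:-1]-lvl)*(v[1:]-lvl)<0)[0]
            if len(k): k=k[np.argmin(abs(k-half))]; p.append((c0+k+(v[k]-lvl)/(v[k]-v[k+1]),rr))
        Q=inblock(B,w(p,z))*1e3; f1=np.polyfit(Q[:,0],Q[:,1],1); g=abs(np.polyval(f1,Q[:,0])-Q[:,1])<1.5
        f1=np.polyfit(Q[g,0],Q[g,1],1); return f1,len(p),g.sum()
    lin=lambda a,b:(lambda y:a[0]+(b[0]-a[0])*(y-a[1])/(b[1]-a[1]))
    return G,O,coll,lin
E
python3 - <<'E'
from h import *
im=cv2.imread("pics/t3full.png"); G,O,coll,lin=measure(im)
k=lambda x,y:((x+.5)/6-.5+245,(y+.5)/6-.5+155)
print("G",G[230,255:280],"O",O[190,265:285])
for nm,f,a,b,rows,z,lvl in (("line",G,k(182,325),k(143,600),range(212,243),.046,35),
    ("edge",O,k(213,52),k(166,322),range(168,205),.036,30)):
    f1,n,g=coll(f,lin(a,b),rows,z,lvl); print(nm,"slope",f1[0],"at x=-46:",np.polyval(f1,-46),"x=15",np.polyval(f1,15),n,g)
crop=im[205:280,240:345]; cv2.imwrite("pics/t3b.png",cv2.resize(crop,None,fx=7,fy=7,interpolation=cv2.INTER_CUBIC))
E
```

```text
G [56. 58. 56. 58. 57. 57. 53. 55. 55. 55. 56. 55. 55. 55. 55. 58. 46. -5.
  0.  2.  2.  2.  1.  3.  2.] O [14.  9. -7. -6. -5. -6. -5. -5. -6. -9. -5. 59. 69. 65. 64. 66. 68. 69.
 69. 68.]
line slope 0.002417497888302501 at x=-46: 171.6960415605787 x=15 171.84350893176514 31 31
edge slope -0.001060667812213334 at x=-46: 179.63599401780925 x=15 179.57129328126425 37 36
```

View pics/t3b.png

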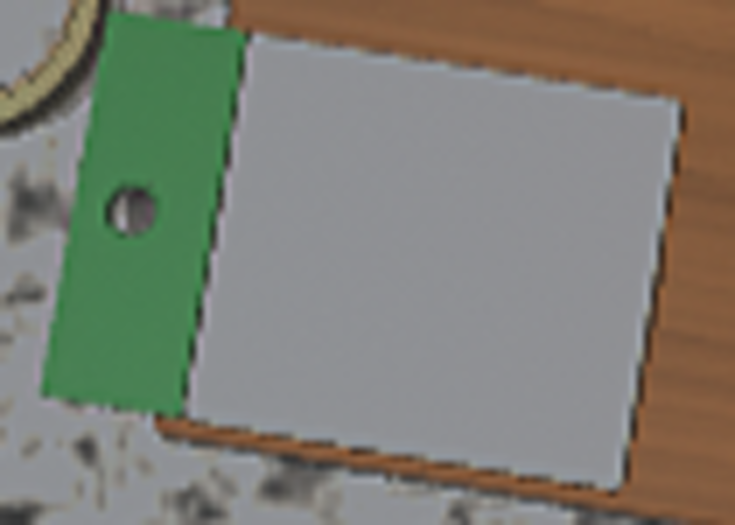

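The board is square to within 0.004 rad and about 7.8 mm short. Now the final push.

Run:
```python
from h import *
r.movep(P(-.17,.2),q(A))
r.servo_line(P(-.02,.12),velocity=.2)
r.servo_line(P(-.02,.0255),velocity=.1)
r.servo_line(P(.01,.0255),velocity=.05)
hit=r.servo_line(P(.0277,.0255),velocity=.015,f_stop=25)
print(hit,inblock(B,status.observe()["tcp_pos"][:2]))
r.servo_line(P(-.02,.0255),velocity=.08)
r.servo_line(P(-.02,.12),velocity=.15)
r.servo_line(P(-.17,.2),velocity=.2)
j=status.observe()["joints"].copy(); j[0]-=.5; r.move_joints(j); r.hold(.3)
print(status.observe()["clock"])
im=optics.grab_frame("top")[:,:,::-1].copy(); cv2.imwrite("pics/t4full.png",im)
G,O,coll,lin=measure(im)
k=lambda x,y:((x+.5)/6-.5+245,(y+.5)/6-.5+155)
for nm,f,a,b,rows,z,lvl in (("line",G,k(160,322),k(121,597),range(212,243),.046,35),
    ("edge",O,k(213,52),k(166,322),range(168,205),.036,30)):
    f1,n,g=coll(f,lin(a,b),rows,z,lvl); print(nm,"slope",f1[0],"at x=-46:",np.polyval(f1,-46),n,g)
sc=optics.grab_frame("scene")[:,:,::-1]
a=cv2.resize(im[150:285,235:385],(600,540),interpolation=cv2.INTER_CUBIC)
cv2.imwrite("pics/t4.png",a)
cv2.imwrite("pics/s4.png",cv2.resize(sc[190:300,200:400],None,fx=4,fy=4,interpolation=cv2.INTER_CUBIC))
```

```text
False [[-0.03800654  0.02771507]]
22.125
line slope 0.0001989642296799068 at x=-46: 179.0408888423325 31 31
edge slope -0.0012451916909680203 at x=-46: 179.66040493819216 37 36
```

View pics/t4.png

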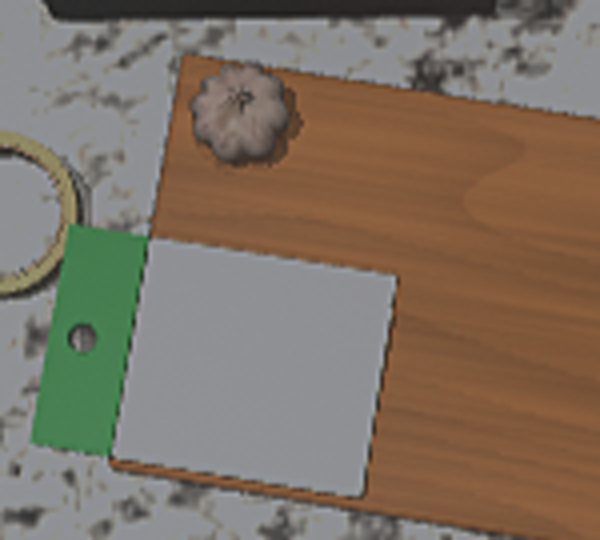

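View pics/s4.png

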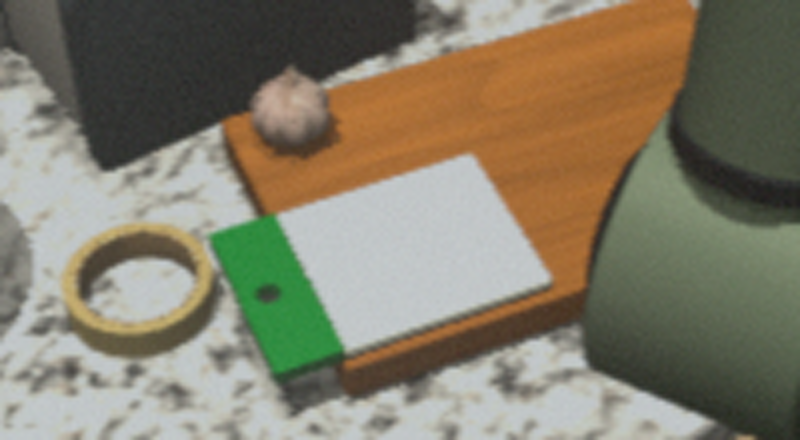

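In the top view the green-white line (148,238)–(112,455) is in line with the block edge (180,57)–(150,238). The scene view shows the board flat and the garlic and tape undisturbed. I'm handing in.

```bash
python3 -c "
from cell import order; print(order.job_done())"
```

```text
the job is handed in; nothing more can be done
None
```

I pushed the board, without lifting it, until its whole green strip stuck out past the block's left edge, with the green-white line within about 1 mm of that edge and the board square to it; the garlic and tape did not move, the arm stayed clear of the jam jar and salt shaker, and I handed the job in at about 22 s.

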